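Send the label-press shuttle to its standby stop

ROBOT

A 6-joint arm with a two-finger parallel gripper is mounted at the origin on the work surface. World frame = base frame: x ahead of the robot, y to its left, z up, the work surface at z = 0. Lengths are in m, angles in rad, forces in N, time in s.
With the tool pointing down it reaches from about 0.3 to 0.85 m from the base axis. Payload 5.4 kg.
Tool frame: the origin (TCP) lies at the very end of the fingers, on their centre line; the grasp point (between the pads) lies 19 mm behind it; z points along the fingers, x is the direction in which the jaws open and shut, and the axes are right-handed (so a half turn about z gives the same grasp; the last joint's range is limited). The gripper opens to 85 mm and grips with 20 to 120 N. Pads are 22 mm wide; open, the fingers measure 114 mm over their backs; the gripper's body (76 mm by 85 mm) begins 54 mm behind the grasp point. The pads swing forward as they close: fully open they stand 13 mm farther back than shut.
Start: joints at [1.018, 0.158, 1.597, -0, 1.386, -0.21], TCP at [0.193, 0.542, 0.231] pointing down, gripper open.
Joint ranges: [-2.91, 2.91], [-0.94, 2.29], [0.18, 2.7], [-1.29, 4.43], [0.17, 2.64], [-3, 3]. Speed limits (rad/s): [2.57, 2.57, 3.14, 3.14, 3.14, 3.14].

INTERFACE

Orientations are given as a unit quaternion [w, x, y, z].
In Python, from plant import get_obs, camera, calibration, job, cut_out, landmark_of gives the robot as it stands.
- The arm moves only by the tool arm_command, never from a script. Its argument "plan" is one flat list of numbers, 6 for each row, row after row: the shift along the tool's x, y, z in m, then the turn, a rotation vector about the tool's x, y, z in rad. In form: [dx, dy, dz, ax, ay, az, dx, dy, dz, ax, ay, az, ...]. A call has 1 to 5 rows; each row is the pose to reach, as a shift and turn from the pose measured when the call began, along the tool's axes at that moment; what a row does not reach only later rows make up. A row lasts 1/12 s, in which the tool goes at most 41.7 mm and 7.16 degrees, less where a joint would pass 70% of its speed; a pose out of reach is approached as far as the arm can. A call with a gripper value outside its range is refused whole. "gripper" is the finger opening in m, from 0 to 0.0854, set as the call begins (left out, the last holds). The fingers move at their own pace and stop on an object; the grip force is fixed at half the most. Time passes only in rows, so rows that repeat a pose let the fingers close. It gives the time, the measured TCP pose, the force and the opening at its end, in the units of the state.
- get_obs(): the state, without advancing time (a new reading comes with each control period).
- camera(name): name is "scene" or "top" or "wrist"; returns (picture, depth): 420x560x3 uint8, red, green, blue; 420x560 float32, m along the optical axis (not along the pixel's ray), 0 where there is no reading.
- calibration(name): a dict with "mtx" (3x3 intrinsics, pixels), "xyz" and "orientation" of the camera in the world; the wrist camera has in their place "T_tool_cam" (4x4, takes a point from camera to tool coordinates, whose origin is the TCP and whose axes are the tool frame's). Camera axes: x right, y down, z forward; pixel columns grow to the right and rows downward; lengths in m; the calibration is good to about 2 mm. The wrist camera is an equidistant fisheye: a pixel r from the principal point sees the ray r / f radians off the axis. A picture is of the moment at which its call begins: read the wrist's pose just before it. calibration takes no time and is no camera call.
- job.close_job(): hands the job in, once; it reports no verdict.
Trained networks look in the newest picture that a camera, given by its name, has taken for a name from the list of things; names that differ only in an ending like _2 or _b are one class to them, and where a whole thing is asked for, a point or a joint stands for the part that bears it (a point fixed in the world has none). Each returns a list of dicts, best first, with "confidence" (0 to 1); they miss things now and then, are a little off and sometimes report something else, mostly with a low value. They report only what shows in the picture. A call takes as long as a camera call. They do not tell look-alikes from the thing itself.
- cut_out(camera, name): "region" (420x560 bool, what is visible of it) and "centre" ([column, row] in pixels, amid what is visible of it).
- landmark_of(camera, name): "centre" ([column, row] in pixels: a listed point, or the origin of a listed thing).
The state is a dict: "clock": time; "joint_pos": joint angles; "dq": joint speeds; "joint_torque": joint torques, N m; "tool_pos": TCP position; "eef_rot": TCP orientation; "ft_force": force on the tool from outside, world axes, zero at the start; "torque": the same for the moment, N m; "opening": opening from 0.0 (shut) to 1.0 (fully open).
Only numpy, scipy, OpenCV 4.12 (cv2) and the standard library are available. Lean on these libraries where they do the work, as an engineer would, in place of code of your own. Each camera call takes 0.05 s, during which the arm holds its last target.

TASK

On the press with the orange push plate, push the shuttle all the way in to its back stop without ramming it, then let it go so that it springs back and catches on its stop pin at mid position, with the white tile still lying in its seat. Just push the plate with the fingertips: nothing is to be picked up, and the stop pin, the tiles, the other shuttle and the things on the table are left alone.

Things in the scene. Friction and masses are not known exactly. Their poses are not given: they have to be found in the camera images.
- orange_press: Fixed label press whose shuttle has the ORANGE push plate. Module 360 mm long (along its x), 150 mm wide; body origin on the table at the middle of the footprint, 180 mm behind its front edge; x axis points from the front edge (robot side) to the press head, z up. Dark base 30 mm high; the grey press head, at local x from 20 to 180 mm, stands 90 to 165 mm above the table.
- grey_press: The second press, same make, whose shuttle has the GREY push plate. Module 360 mm long (along its x), 150 mm wide; body origin on the table at the middle of the footprint, 180 mm behind its front edge; x axis points from the front edge (robot side) to the press head, z up. Dark base 30 mm high; the grey press head, at local x from 20 to 180 mm, stands 90 to 165 mm above the table.
- orange_push (a point): Centre of the front face of the orange push plate, 70 mm above the table; moves with the shuttle. The upright plate, 56 mm wide, 12 mm thick, 34 to 95 mm above the table, is the shuttle's front end; the space in front of it is open down to the table. The point's x axis is the direction in which the shuttle is pushed in (horizontal, away from the robot), y along the plate, z up.
- orange_shuttle (a joint): Travel of the orange shuttle along its x, m: 0 = out (home), 0.085 = fully in on the hard back stop. A spring pushes it out: 4 N at home, 7.4 N fully in; a damper adds 35 N per m/s, the pin about 1.5 N. Let go from beyond about 0.05 it springs back within half a second and is caught by the pin at about 0.045 (mid position); let go sooner, it returns to 0.
- grey_shuttle (a joint): Travel of the grey shuttle, same mechanism: 0 = home, 0.085 = fully in. It is to stay at 0.
- orange_pin (a joint): Lift of the orange press's sprung stop pin, m: 0 = down, 0.014 at most. On the way in a brass ramp on the shuttle lifts it by about 0.011; it drops behind the ramp when the shuttle's travel passes about 0.05.
- orange_pin_top (a point): Top of the red knob (18 mm across) on the 8 mm steel stop pin, 100 mm above the table when down; it stands over the left (+y) edge of the press in a steel bracket, at local x -5 mm, y 61 mm.
- orange_seat (a point): Centre of the shallow seat on the orange shuttle tray (a 94 mm square with a rim 4 mm high), on its floor 42 mm above the table, 150 mm behind the front face of the push plate; moves with the shuttle.
- orange_tile: Loose white ceramic tile, 90 x 90 x 8 mm, 0.13 kg, lying in the seat of the orange shuttle; origin at the centre of its underside.
- grey_tile: Loose blue ceramic tile, 90 x 90 x 8 mm, lying in the seat of the grey shuttle; origin at the centre of its underside.
- tape: Yellow roll of tape lying flat, 70 mm across, 25 mm high, loose bystander.
- jar: Small amber glass jar, 36 mm across, 50 mm high, loose bystander.
- brush: Brush lying flat, 180 mm long, loose bystander.
- driver: Screwdriver lying flat, 180 mm long, loose bystander.
- mug: White mug, 82 mm across, 95 mm high, loose bystander.
- spray: Blue bottle with a white cap, 60 mm across, 170 mm high, loose bystander.
Things that resemble listed ones, but are neither listed nor needed, are in the scene too. What is meant by the orange_tile is not green or yellow, and is the larger of those in its own colour.

How it is judged:
By the outcome, as a careful person would: the job done as asked, in the order asked, and still so for the second after the job is handed in, with the robot touching nothing.
It also fails if it takes over 40 s, if anything falls off the work surface, if the arm or the gripper's body presses on something with over 40 N, if the wrist force passes 120 N, or if a joint passes its speed limit or range.

## Working session

There is one attempt and no reset: what is moved stays moved. The work goes in short steps, Python scripts to look and compute and a tool call to move; the robot and the scene stay as the last step left them, time stands still between calls to the robot, and variables do not carry over. Pictures are saved under pics/ and viewed, and the job is handed in when it is done.

Besides the shell and the picture viewer there is one more tool, called in YAML: its name, and indented under it one key for each argument. arm_command: Moves the arm, as the interface text tells. Its arguments: {"type":"object","properties":{"plan":{"type":"array"},"gripper":{"type":"number"}},"required":["plan"]}

```bash
mkdir -p pics; ls; cat > h.py <<'E'
import numpy as np, cv2
from scipy.spatial.transform import Rotation as R
from plant import get_obs, camera, calibration, job, cut_out, landmark_of
def q2R(q): return R.from_quat([q[1],q[2],q[3],q[0]]).as_matrix()
def save(n,p): cv2.imwrite('pics/'+n+'.png',cv2.cvtColor(p,cv2.COLOR_RGB2BGR))
def world(cal,u,v,d):
    K=np.array(cal['mtx']); p=np.array([(u-K[0,2])/K[0,0]*d,(v-K[1,2])/K[1,1]*d,d])
    return q2R(cal['orientation'])@p+np.array(cal['xyz'])
def cloud(cal,dep):
    v,u=np.mgrid[0:420,0:560]; K=np.array(cal['mtx'])
    P=np.stack([(u-K[0,2])/K[0,0]*dep,(v-K[1,2])/K[1,1]*dep,dep],-1)
    return P@q2R(cal['orientation']).T+np.array(cal['xyz'])
E
python3 - <<'E'
from h import *
o=get_obs();print(o)
for c in ['scene','top']:
    p,d=camera(c);save(c+'0',p);np.save(c+'0.npy',d)
    cal=calibration(c);print(c,cal)
    for n in ['orange_push','orange_pin_top','orange_seat','orange_press','orange_tile','grey_press']:
        for r in landmark_of(c,n)[:3]:
            u,v=r['centre'];dd=d[int(round(v)),int(round(u))]
            print(n,r['confidence'],u,v,world(cal,u,v,dd).round(4) if dd>0 else None)
E
```

```text
pics
{'clock': 0.0, 'joint_pos': array([ 1.01789664e+00,  1.59095366e-01,  1.59822611e+00, -3.60927144e-06,
        1.38619462e+00, -2.10059640e-01]), 'dq': array([ 0.00222163, -0.00015813, -0.00053616, -0.00147486,  0.00023929,
        0.00076718]), 'joint_torque': array([ 7.21554388e-04, -3.95998013e+01, -3.31429195e+01, -2.28701415e-04,
        8.27984040e-03,  3.14973200e-06]), 'tool_pos': array([0.19297175, 0.54101699, 0.23029394]), 'eef_rot': array([ 3.79611793e-04,  8.17362020e-01,  5.76123600e-01, -8.83634467e-04]), 'ft_force': array([0.43085801, 0.23704553, 0.5021447 ]), 'torque': array([ 0.04679032, -0.01397299, -0.00148761]), 'opening': 1.0016891943929527}
scene {'mtx': array([[390.48548339,   0.        , 282.15459925],
       [  0.        , 390.48548339, 211.1707509 ],
       [  0.        ,   0.        ,   1.        ]]), 'xyz': array([0.93917377, 0.5294407 , 0.71397656]), 'orientation': array([-0.14127412,  0.28669389,  0.86320312, -0.39080509])}
orange_push 0.68 343.0 270.5 [0.5061 0.1895 0.0919]
orange_pin_top 0.66 285.6 319.4 [0.676  0.2142 0.097 ]
orange_press 0.56 26
[... 245 characters left out ...]
rey_press 0.63 195.1 230.7 [ 0.6774 -0.1479  0.0418]
top {'mtx': array([[381.3708962 ,   0.        , 280.10118008],
       [  0.        , 381.3708962 , 207.52420293],
       [  0.        ,   0.        ,   1.        ]]), 'xyz': array([ 0.45754422, -0.01546233,  1.09835412]), 'orientation': array([ 0.02304697, -0.6993981 ,  0.71415771, -0.01702644])}
orange_push 0.85 212.9 216.9 [0.4937 0.171  0.0904]
orange_push 0.4 172.0 272.0 None
orange_press 0.71 224.2 154.7 [0.6678 0.1454 0.0482]
orange_tile 0.94 239.6 249.8 [0.4014 0.111  0.0083]
orange_tile 0.7 323.8 272.0 [ 0.3338 -0.127   0.0068]
orange_tile 0.65 221.2 163.6 [0.6431 0.1542 0.0475]
grey_press 0.63 343.5 156.3 [ 0.6557 -0.1858  0.049 ]
```

View pics/scene0.png

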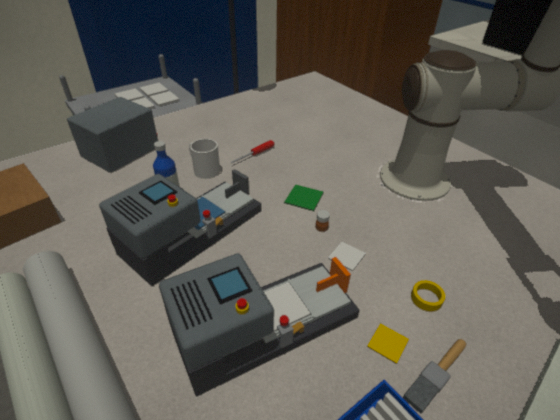

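View pics/top0.png

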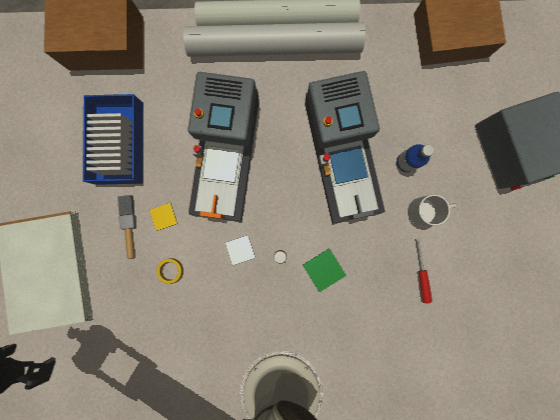

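The top view shows the orange press with its plate at about (211,213), pin knob at (197,149) and white tile at (220,165). The scene view shows the plate at (341,274). Next I'll measure the plate and the push axis.

```bash
python3 - <<'E'
from h import *
for c in ['top','scene']:
    p=cv2.cvtColor(cv2.imread(f'pics/{c}0.png'),cv2.COLOR_BGR2RGB);d=np.load(c+'0.npy');W=cloud(calibration(c),d)
    hsv=cv2.cvtColor(p,cv2.COLOR_RGB2HSV)
    m=(hsv[...,0]>5)&(hsv[...,0]<18)&(hsv[...,1]>180)&(hsv[...,2]>120)&(d>0)&(abs(W[...,0]-.52)<.1)&(abs(W[...,1]-.18)<.07)
    P=W[m];print(c,len(P),'min',P.min(0).round(3),'max',P.max(0).round(3))
    for z0,z1 in [(.03,.05),(.05,.07),(.07,.085),(.085,.1)]:
        Q=P[(P[:,2]>z0)&(P[:,2]<=z1)]
        if len(Q):print(z0,len(Q),Q.mean(0).round(4),Q.min(0).round(3),Q.max(0).round(3))
    Q=P[P[:,2]>.086]
    print(Q[np.argsort(Q[:,1])].round(4).tolist()[:60:2])
# press footprint & tray direction from top: white tray/tile & head top rect
d=np.load('top0.npy');W=cloud(calibration('top'),d)
for nm,z0,z1 in [('head',.155,.175),('basetop',.022,.036)]:
    m=(abs(W[...,2]-(z0+z1)/2)<(z1-z0)/2)&(W[...,0]>.42)&(W[...,0]<.95)&(W[...,1]>.04)&(W[...,1]<.3)&(d>0)
    n,l,s,_=cv2.connectedComponentsWithStats(m.astype(np.uint8))
    for i in np.argsort(-s[1:,4])[:3]+1:
        pts=W[l==i][:,:2].astype(np.float32);r=cv2.minAreaRect(pts*1000);print(nm,len(pts),r)
E
```

```text
top 121 min [0.493 0.152 0.066] max [0.554 0.205 0.098]
0.05 17 [0.5299 0.173  0.0687] [0.508 0.169 0.066] [0.551 0.177 0.07 ]
0.07 19 [0.5295 0.1719 0.0712] [0.508 0.168 0.07 ] [0.554 0.177 0.075]
0.085 85 [0.5001 0.1777 0.095 ] [0.493 0.152 0.091] [0.507 0.205 0.098]
[[0.4956, 0.1515, 0.0939], [0.4983, 0.1516, 0.093], [0.5009, 0.1541, 0.0939], [0.4956, 0.1542, 0.0939], [0.4983, 0.1567, 0.0944], [0.501, 0.1568, 0.0938], [0.4931, 0.1592, 0.0954], [0.5011, 0.1596, 0.0925], [0.493, 0.1614, 0.0978], [0.4957, 0.1618, 0.0957], [0.4957, 0.1642, 0.0968], [0.5038, 0.1646, 0.0943], [0.4958, 0.1667, 0.0977], [0.4985, 0.1669, 0.0961], [0.5013, 0.1677, 0.0921], [0.4959, 0.1699, 0.0947], [0.5014, 0.1704, 0.0913], [0.4959, 0.1723, 0.096], [0.504, 0.1727, 0.0935], [0.4986, 0.1747, 0.0967], [0.4961, 0.1752, 0.0944], [0.504, 0.1777, 0.095], [0.4961, 0.1779, 0.0942], [0.4988, 0.1804, 0.095], [0.4962, 0.1808, 0.0926], [0.5041, 0.1831, 0.0944], [0.4989, 0.1832, 0.0941], [0.4962, 0.1853, 0.0969], [0.4989, 0.1858, 0.094], [0.5068, 0.1879, 0.0967]]
scene 146 min [0.496 0.153 0.05 ] max [0.558 0.205 0.097]

[... 800 characters left out ...]
58, 0.1768, 0.094], [0.4993, 0.1789, 0.0948], [0.5087, 0.1796, 0.0955], [0.5043, 0.1808, 0.0968], [0.5012, 0.1809, 0.0948], [0.4988, 0.1816, 0.0937], [0.5005, 0.1834, 0.0934], [0.5038, 0.184, 0.0931], [0.4999, 0.1855, 0.095], [0.5067, 0.1867, 0.0944]]
head 3655 ((770.4976196289062, 134.1097869873047), (150.24429321289062, 160.95352172851562), 80.61107635498047)
basetop 750 ((632.6600952148438, 85.40230560302734), (47.276947021484375, 308.9720153808594), 73.81084442138672)
basetop 314 ((570.489990234375, 228.93896484375), (29.079530715942383, 135.37843322753906), 84.23566436767578)
basetop 59 ((693.8528442382812, 213.08970642089844), (17.518648147583008, 43.48295974731445), 81.84503173828125)
```

```bash
python3 - <<'E'
import cv2
a=cv2.imread('pics/top0.png')[130:230,170:270];b=cv2.imread('pics/scene0.png')[240:360,240:370]
cv2.imwrite('pics/zt.png',cv2.resize(a,None,fx=6,fy=6,interpolation=3));cv2.imwrite('pics/zs.png',cv2.resize(b,(650,600),interpolation=3))
E
```

```text
(no output)
```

View pics/zt.png

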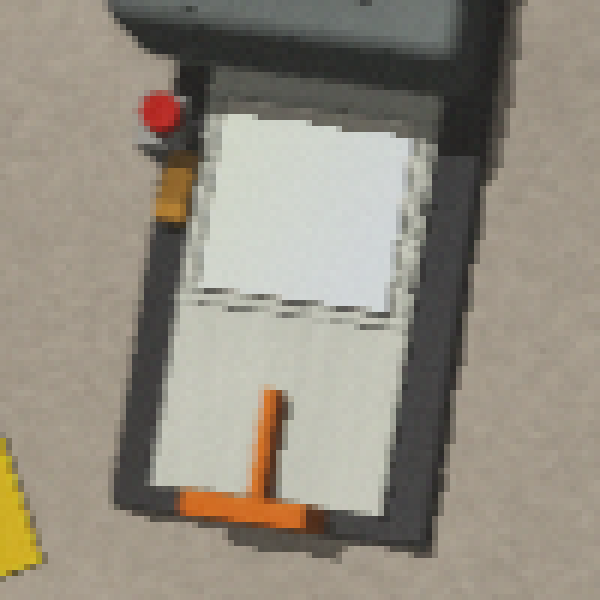

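View pics/zs.png

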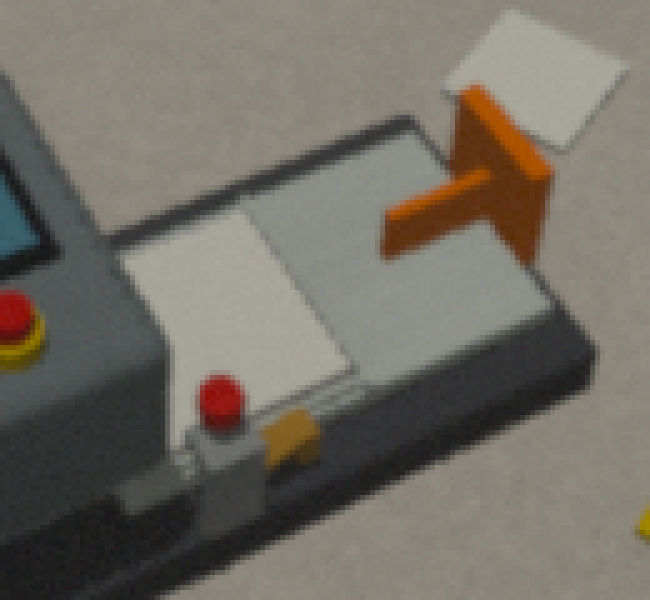

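Heading and plate agree: the push direction is about -9.45° (0.986, -0.164), and the plate front centre is at about (0.496, 0.180). I'll move to the open space in front of it with the fingers shut.

arm_command:
  plan: [-0.02, 0.027, 0, 0, 0, -0.04, -0.045, 0.06, 0, 0, 0, -0.08, -0.07, 0.095, 0, 0, 0, -0.12, -0.095, 0.128, 0, 0, 0, -0.16, -0.12, 0.16, 0, 0, 0, -0.178]
  gripper: 0.0

```text
clock: 1.12
tool_pos: [0.3043, 0.3733, 0.2315]
eef_rot: [0.0, 0.762, 0.648, 0.0]
ft_force: [0.3, 0.3, -0.2]
opening: 0.295
```

```bash
cat > st.py <<'E'
from h import *
import sys
def st(T=None):
    o=get_obs();p=np.array(o['tool_pos']);M=q2R(o['eef_rot']);a=np.deg2rad(-9.45);u=np.array([np.cos(a),np.sin(a),0]);n=np.array([-u[1],u[0],0])
    F=np.array([.496,.18,.07]);d=p-F
    print('t',round(o['clock'],2),'p',p.round(4),'along',(d@u).round(4),'lat',(d@n).round(4),'F',np.array(o['ft_force']).round(2),'Fu',(np.array(o['ft_force'])@u).round(2),'op',round(o['opening'],2))
    print('x',M[:,0].round(3),'y',M[:,1].round(3),'z',M[:,2].round(3))
    X=np.array([-u[1],u[0],0]);Rt=np.stack([X,u,[0,0,-1]],1)
    print('rotvec to goal',R.from_matrix(M.T@Rt).as_rotvec().round(3))
    for b,z in [(-.06,.2),(-.06,.057),(-.03,.057)]:
        print(b,z,'shift',(M.T@(F+b*u+np.array([0,0,z-.07])-p)).round(4))
st()
E
python3 st.py
```

```text
t 1.12 p [0.3043 0.3733 0.2315] along -0.2208 lat 0.1592 F [ 0.29  0.28 -0.22] Fu 0.24 op 0.29
x [0.161 0.987 0.   ] y [ 0.987 -0.161  0.001] z [ 0.001  0.    -1.   ]
rotvec to goal [ 0.001 -0.     0.003]
-0.06 0.2 shift [-0.1596  0.1604  0.0315]
-0.06 0.057 shift [-0.1597  0.1603  0.1745]
-0.03 0.057 shift [-0.1598  0.1903  0.1745]
```

arm_command:
  plan: [-0.028, 0.025, 0.005, 0, 0, 0, -0.056, 0.05, 0.01, 0, 0, 0, -0.086, 0.076, 0.016, 0, 0, 0, -0.116, 0.102, 0.02, 0, 0, 0, -0.14, 0.125, 0.03, 0, 0, 0]

```text
clock: 1.53
tool_pos: [0.4067, 0.2128, 0.2025]
eef_rot: [0.001, 0.762, 0.647, 0.002]
ft_force: [0.1, -0.3, -0.4]
opening: 0.003
```

arm_command:
  plan: [-0.01, 0.01, 0.02, 0, 0, 0, -0.018, 0.02, 0.05, 0, 0, 0, -0.02, 0.025, 0.085, 0, 0, 0, -0.02, 0.025, 0.115, 0, 0, 0, -0.02, 0.025, 0.13, 0, 0, 0]

```text
clock: 1.95
tool_pos: [0.4263, 0.1882, 0.0689]
eef_rot: [-0.0, 0.763, 0.647, -0.001]
ft_force: [-0.9, 0.0, 0.1]
opening: 0.003
```

```bash
python3 st.py; python3 - <<'E'
from h import *
for c in ['scene','top','wrist']:
    p,d=camera(c);save(c+'1',p)
E
```

```text
t 1.95 p [0.4263 0.1882 0.0689] along -0.07 lat -0.0034 F [-0.85  0.04  0.06] Fu -0.85 op 0.0
x [ 0.163  0.987 -0.001] y [ 0.987 -0.163 -0.002] z [-0.002 -0.    -1.   ]
rotvec to goal [-0.002  0.001  0.001]
-0.06 0.2 shift [ 0.0033  0.0098 -0.1311]
-0.06 0.057 shift [0.0034 0.0101 0.0119]
-0.03 0.057 shift [0.0034 0.0401 0.0119]
```

View pics/scene1.png

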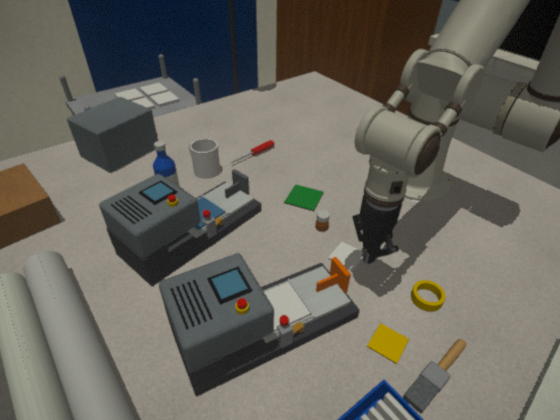

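View pics/wrist1.png

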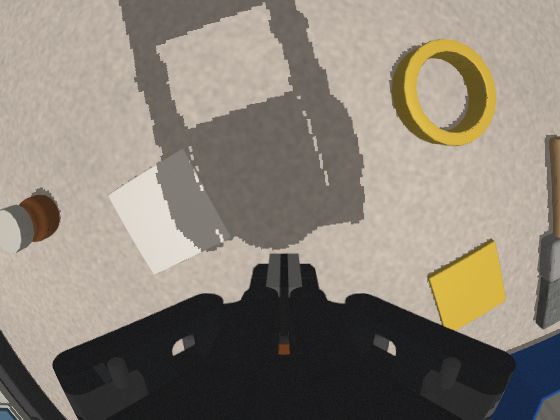

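The fingers are shut, centred in front of the orange plate (seen through the finger gap at (284,350)), and clear of everything. Now I'll approach to just short of contact.

arm_command:
  plan: [0.003, 0.01, 0.006, 0, 0, 0, 0.003, 0.022, 0.01, 0, 0, 0, 0.003, 0.034, 0.01, 0, 0, 0, 0.003, 0.043, 0.01, 0, 0, 0, 0.003, 0.048, 0.01, 0, 0, 0]

```text
clock: 2.52
tool_pos: [0.4781, 0.1842, 0.0639]
eef_rot: [0.001, 0.762, 0.647, 0.002]
ft_force: [0.4, 0.4, 0.7]
opening: -0.0
```

arm_command:
  plan: [0, 0.003, 0, 0, 0, 0, 0, 0.006, 0, 0, 0, 0, 0, 0.009, 0, 0, 0, 0, 0, 0.012, 0, 0, 0, 0, 0, 0.015, 0, 0, 0, 0]

```text
clock: 2.93
tool_pos: [0.4915, 0.1822, 0.0638]
eef_rot: [0.0, 0.762, 0.647, 0.001]
ft_force: [-5.1, 2.3, 4.7]
opening: -0.003
```

```bash
python3 st.py
```

```text
t 2.93 p [0.4915 0.1822 0.0638] along -0.0048 lat 0.0014 F [-5.12  2.28  4.73] Fu -5.43 op -0.0
x [0.162 0.987 0.001] y [ 0.987 -0.162  0.002] z [ 0.002  0.001 -1.   ]
rotvec to goal [ 0.002 -0.001  0.002]
-0.06 0.2 shift [-0.0011 -0.055  -0.1363]
-0.06 0.057 shift [-0.0013 -0.0552  0.0067]
-0.03 0.057 shift [-0.0014 -0.0252  0.0068]
```

Contact: about 5.4 N along the push axis, as expected from the spring plus damper. I'll continue at a moderate speed.

arm_command:
  plan: [0, 0.005, 0, 0, 0, 0, 0, 0.011, 0, 0, 0, 0, 0, 0.017, 0, 0, 0, 0, 0, 0.023, 0, 0, 0, 0, 0, 0.029, 0, 0, 0, 0]

```text
clock: 3.35
tool_pos: [0.516, 0.1784, 0.0632]
eef_rot: [-0.003, 0.762, 0.647, -0.003]
ft_force: [-25.5, 4.8, 19.9]
opening: -0.005
```

```bash
python3 st.py;python3 - <<'E'
from h import *
for c in ['scene']:
    p,d=camera(c);save(c+'2',cv2.resize(p[220:380,220:440],None,fx=3,fy=3))
E
```

```text
t 3.35 p [0.516  0.1784 0.0632] along 0.02 lat 0.0017 F [-25.54   4.82  19.85] Fu -25.98 op -0.01
x [0.162 0.987 0.   ] y [ 0.987 -0.162 -0.008] z [-0.008  0.002 -1.   ]
rotvec to goal [-0.008 -0.     0.003]
-0.06 0.2 shift [-0.0014 -0.0812 -0.1361]
-0.06 0.057 shift [-0.0015 -0.08    0.0069]
-0.03 0.057 shift [-0.0016 -0.05    0.0066]
```

View pics/scene2.png

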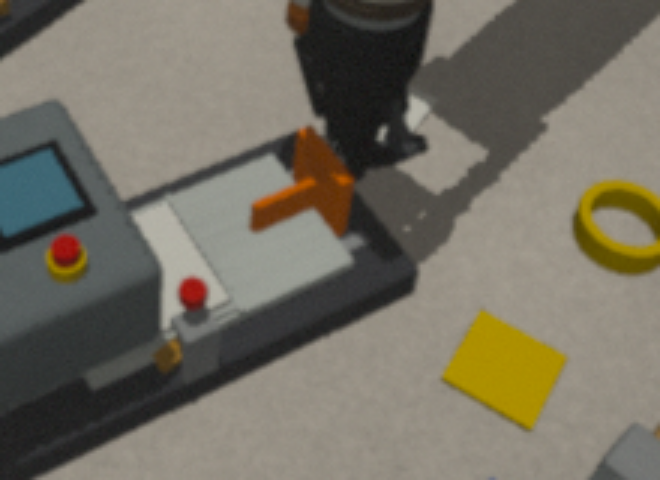

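```bash
cat > tr.py <<'E'
from h import *
def tr(tag,cams=('scene','top')):
    a=np.deg2rad(-9.45);u=np.array([np.cos(a),np.sin(a),0]);n=np.array([-u[1],u[0],0]);F=np.array([.496,.18,.07])
    for c in cams:
        p,d=camera(c);save(c+tag,p);W=cloud(calibration(c),d)
        hsv=cv2.cvtColor(p,cv2.COLOR_RGB2HSV)
        m=(hsv[...,0]>5)&(hsv[...,0]<18)&(hsv[...,1]>170)&(hsv[...,2]>90)&(d>0)
        Q=W[m]-F;al=Q@u;la=Q@n
        k=(abs(al-.05)<.14)&(abs(la)<.05)&(abs(W[m][:,2]-.094)<.006);
        if k.sum(): print(c,'plate top along med',np.median(al[k]).round(4),al[k].min().round(4),al[k].max().round(4),'n',k.sum(),'lat',la[k].min().round(3),la[k].max().round(3))
        k=(hsv[...,0]>168)|(hsv[...,0]<5);k&=(hsv[...,1]>170)&(d>0)
        Q=W[k]-F; al=Q@u;la=Q@n;s=(abs(al-.175)<.02)&(abs(la-.061)<.02)
        if s.sum(): print('pin knob top z',np.percentile(W[k][s][:,2],95).round(4),'n',s.sum())
if __name__=='__main__':
    import sys;tr(sys.argv[1])
E
python3 tr.py 3; python3 st.py; python3 - <<'E'
from h import *
a=np.deg2rad(-9.45);u=np.array([np.cos(a),np.sin(a),0]);F=np.array([.496,.18,.07])
for c in ['scene','top']:
    p=cv2.cvtColor(cv2.imread(f'pics/{c}0.png'),cv2.COLOR_BGR2RGB);d=np.load(c+'0.npy');W=cloud(calibration(c),d);hsv=cv2.cvtColor(p,cv2.COLOR_RGB2HSV)
    m=(hsv[...,0]>5)&(hsv[...,0]<18)&(hsv[...,1]>170)&(hsv[...,2]>90)&(d>0)&(abs(W[...,2]-.094)<.006);al=(W[m]-F)@u
    al=al[abs(al)<.1]; print(c,np.median(al))
p=cv2.imread('pics/top3.png')[100:280,150:350];cv2.imwrite('pics/top3z.png',cv2.resize(p,None,fx=3,fy=3))
E
```

```text
scene plate top along med 0.0417 0.0342 0.0457 n 133 lat -0.025 0.029
pin knob top z 0.1112 n 61
top plate top along med 0.0389 0.0358 0.0415 n 7 lat -0.029 -0.023
pin knob top z 0.1123 n 29
t 3.5 p [0.5182 0.178  0.0631] along 0.0222 lat 0.0017 F [-4.76  1.89  1.26] Fu -5.01 op 0.0
x [0.162 0.987 0.001] y [ 0.987 -0.162 -0.003] z [-0.002  0.001 -1.   ]
rotvec to goal [-0.003 -0.001  0.003]
-0.06 0.2 shift [-0.0013 -0.0826 -0.1367]
-0.06 0.057 shift [-0.0015 -0.0822  0.0063]
-0.03 0.057 shift [-0.0015 -0.0522  0.0063]
scene 0.008973318982258185
top 0.004389035496893878
```

View pics/top3z.png

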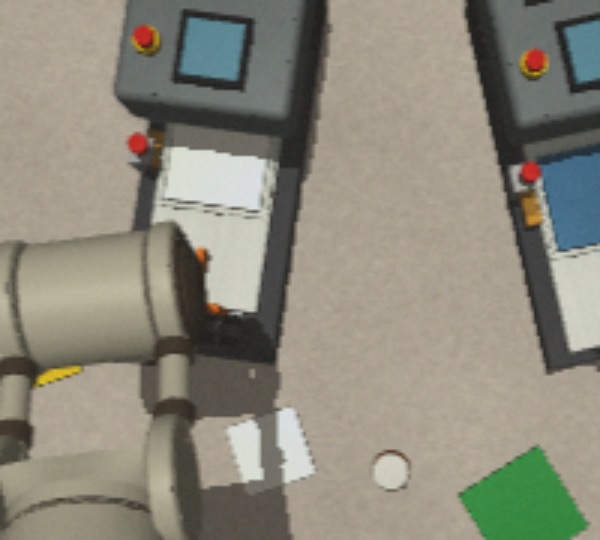

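The plate is in by about 33 mm and the pin is lifted 11 mm on the ramp. The peak was the ramp meeting the pin, and steady force is back to 5 N. I'll go on more slowly.

arm_command:
  plan: [0.001, 0.003, 0, 0, 0, 0, 0, 0.007, 0, 0, 0, 0, 0, 0.011, 0, 0, 0, 0, 0, 0.015, 0, 0, 0, 0, 0, 0.019, 0, 0, 0, 0]

```text
clock: 3.92
tool_pos: [0.5346, 0.176, 0.0623]
eef_rot: [-0.004, 0.762, 0.648, -0.002]
ft_force: [-7.0, 4.1, 3.4]
opening: -0.002
```

arm_command:
  plan: [0, 0.004, 0, 0, 0, 0, 0, 0.008, 0, 0, 0, 0, 0, 0.012, 0, 0, 0, 0, 0, 0.016, 0, 0, 0, 0, 0, 0.02, 0, 0, 0, 0]

```text
clock: 4.33
tool_pos: [0.5521, 0.1734, 0.0618]
eef_rot: [-0.005, 0.762, 0.648, -0.004]
ft_force: [-7.7, 2.2, 6.6]
opening: -0.0
```

```bash
python3 tr.py 4;python3 st.py
```

```text
scene plate top along med 0.0776 0.0702 0.0812 n 132 lat -0.024 0.029
pin knob top z 0.1005 n 61
top plate top along med 0.0772 0.0756 0.079 n 6 lat -0.028 -0.02
pin knob top z 0.1031 n 29
t 4.43 p [0.5528 0.1733 0.0618] along 0.0571 lat 0.0027 F [-5.83  2.46  5.  ] Fu -6.16 op 0.0
x [0.161 0.987 0.001] y [ 0.987 -0.161 -0.012] z [-0.012  0.003 -1.   ]
rotvec to goal [-0.012 -0.001  0.003]
-0.06 0.2 shift [-0.0022 -0.1188 -0.1368]
-0.06 0.057 shift [-0.0023 -0.117   0.0062]
-0.03 0.057 shift [-0.0025 -0.087   0.0058]
```

The travel is about 68 mm and the pin has dropped again (knob at 0.10 m). About 16 mm remains, to be done gently.

arm_command:
  plan: [0, 0.002, 0, 0, 0, 0, 0, 0.004, 0, 0, 0, 0, 0, 0.006, 0, 0, 0, 0, 0, 0.008, 0, 0, 0, 0, 0, 0.01, 0, 0, 0, 0]

```text
clock: 4.85
tool_pos: [0.5606, 0.1722, 0.0614]
eef_rot: [-0.007, 0.762, 0.648, -0.005]
ft_force: [-7.7, 1.8, 7.0]
opening: -0.002
```

arm_command:
  plan: [0, 0.002, 0, 0, 0, 0, 0, 0.003, 0, 0, 0, 0, 0, 0.004, 0, 0, 0, 0, 0, 0.005, 0, 0, 0, 0, 0, 0.006, 0, 0, 0, 0]

```text
clock: 5.27
tool_pos: [0.5646, 0.1716, 0.0613]
eef_rot: [-0.008, 0.761, 0.648, -0.007]
ft_force: [-8.3, 0.4, 6.1]
opening: 0.001
```

```bash
python3 st.py
```

```text
t 5.27 p [0.5646 0.1716 0.0613] along 0.069 lat 0.003 F [-8.34  0.39  6.12] Fu -8.3 op 0.0
x [ 0.16   0.987 -0.   ] y [ 0.987 -0.16  -0.021] z [-0.021  0.003 -1.   ]
rotvec to goal [-0.021  0.     0.005]
-0.06 0.2 shift [-0.0024 -0.132  -0.136 ]
-0.06 0.057 shift [-0.0024 -0.1289  0.007 ]
-0.03 0.057 shift [-0.0025 -0.0989  0.0064]
```

arm_command:
  plan: [0, 0.0015, 0, 0, 0, 0, 0, 0.0025, 0, 0, 0, 0, 0, 0.0035, 0, 0, 0, 0]

```text
clock: 5.52
tool_pos: [0.5661, 0.1714, 0.0611]
eef_rot: [-0.009, 0.761, 0.648, -0.009]
ft_force: [-8.3, 1.3, 7.7]
opening: -0.002
```

```bash
python3 tr.py 5;python3 st.py
```

```text
scene plate top along med 0.0913 0.0848 0.0965 n 134 lat -0.027 0.029
pin knob top z 0.1008 n 61
top plate top along med 0.09 0.0895 0.092 n 3 lat -0.028 -0.023
pin knob top z 0.1019 n 15
t 5.62 p [0.5663 0.1714 0.0611] along 0.0707 lat 0.003 F [-7.83  0.69  6.68] Fu -7.84 op 0.0
x [ 0.159  0.987 -0.001] y [ 0.987 -0.159 -0.025] z [-0.025  0.003 -1.   ]
rotvec to goal [-0.025  0.001  0.005]
-0.06 0.2 shift [-0.0024 -0.1342 -0.1355]
-0.06 0.057 shift [-0.0023 -0.1306  0.0074]
-0.03 0.057 shift [-0.0025 -0.1006  0.0066]
```

arm_command:
  plan: [0, 0.0015, 0, 0, 0, 0, 0, 0.0025, 0, 0, 0, 0, 0, 0.0035, 0, 0, 0, 0]

```text
clock: 5.87
tool_pos: [0.5678, 0.1711, 0.061]
eef_rot: [-0.011, 0.761, 0.649, -0.01]
ft_force: [-8.1, -0.2, 5.2]
opening: -0.004
```

arm_command:
  plan: [0, 0.0015, 0, 0, 0, 0, 0, 0.0025, 0, 0, 0, 0, 0, 0.0035, 0, 0, 0, 0]

```text
clock: 6.12
tool_pos: [0.5681, 0.1711, 0.0608]
eef_rot: [-0.013, 0.761, 0.649, -0.013]
ft_force: [-14.9, 0.6, 12.4]
opening: -0.0
```

```bash
python3 tr.py 6;python3 st.py
```

```text
scene plate top along med 0.094 0.0873 0.098 n 133 lat -0.023 0.03
pin knob top z 0.1011 n 61
top plate top along med 0.0926 0.0926 0.0926 n 1 lat -0.028 -0.028
pin knob top z 0.101 n 1
t 6.22 p [0.568  0.1711 0.0608] along 0.0725 lat 0.003 F [-12.55  -0.28  10.68] Fu -12.33 op 0.0
x [ 0.158  0.988 -0.003] y [ 0.987 -0.158 -0.037] z [-0.037  0.003 -0.999]
rotvec to goal [-0.037  0.003  0.007]
-0.06 0.2 shift [-0.0026 -0.1376 -0.1342]
-0.06 0.057 shift [-0.0021 -0.1322  0.0087]
-0.03 0.057 shift [-0.0023 -0.1023  0.0076]
```

The travel measures 85 mm. The tool has stopped advancing and force is above the spring's 7.4 N. I'll give one small nudge to be sure, then release.

arm_command:
  plan: [0, 0.0015, 0, 0, 0, 0, 0, 0.0025, 0, 0, 0, 0]

```text
clock: 6.38
tool_pos: [0.5678, 0.1711, 0.0606]
eef_rot: [-0.015, 0.76, 0.649, -0.016]
ft_force: [-15.2, 1.5, 11.4]
opening: -0.006
```

```bash
python3 tr.py 7;python3 st.py
```

```text
scene plate top along med 0.0938 0.0869 0.0978 n 132 lat -0.024 0.029
pin knob top z 0.1009 n 61
t 6.48 p [0.5678 0.1711 0.0606] along 0.0722 lat 0.003 F [-11.12   0.55   9.1 ] Fu -11.06 op -0.0
x [ 0.157  0.988 -0.004] y [ 0.987 -0.157 -0.044] z [-0.044  0.003 -0.999]
rotvec to goal [-0.044  0.004  0.007]
-0.06 0.2 shift [-0.0026 -0.1382 -0.1335]
-0.06 0.057 shift [-0.0021 -0.132   0.0094]
-0.03 0.057 shift [-0.0023 -0.102   0.0081]
```

On the stop: the plate no longer advances and only the tool tilts. I'll release with a brisk straight retreat.

arm_command:
  plan: [0, -0.04, 0, 0, 0, 0, 0, -0.08, 0, 0, 0, 0, 0, -0.115, 0, 0, 0, 0, 0, -0.13, 0, 0, 0, 0, 0, -0.14, -0.01, 0, 0, 0]

```text
clock: 6.9
tool_pos: [0.4257, 0.1931, 0.0746]
eef_rot: [-0.017, 0.76, 0.65, -0.018]
ft_force: [-0.7, -0.3, -0.5]
opening: 0.0
```

arm_command:
  plan: [0, -0.005, -0.02, 0, 0, 0, 0, -0.01, -0.05, 0, 0, 0, 0, -0.01, -0.08, 0, 0, 0, 0, -0.01, -0.1, 0, 0, 0, 0, -0.01, -0.11, 0, 0, 0]

```text
clock: 7.32
tool_pos: [0.4229, 0.1948, 0.1883]
eef_rot: [-0.015, 0.76, 0.65, -0.016]
ft_force: [0.5, 0.4, 0.3]
opening: -0.003
```

```bash
python3 tr.py 8;python3 st.py; python3 - <<'E'
import cv2
p=cv2.imread('pics/scene8.png')[220:380,140:400];q=cv2.imread('pics/top8.png')[90:250,150:410]
import numpy as np
cv2.imwrite('pics/z8.png',cv2.resize(np.vstack([p,q]),None,fx=1.85,fy=1.85,interpolation=3))
E
```

```text
scene plate top along med 0.0527 0.0449 0.0574 n 152 lat -0.027 0.029
pin knob top z 0.1009 n 61
top plate top along med 0.0488 0.0432 0.0552 n 90 lat -0.029 0.025
pin knob top z 0.1035 n 30
t 7.42 p [0.4225 0.1947 0.1867] along -0.0749 lat 0.0024 F [-0.2  -0.    0.36] Fu -0.2 op -0.01
x [ 0.156  0.988 -0.004] y [ 0.987 -0.156 -0.045] z [-0.045  0.003 -0.999]
rotvec to goal [-0.045  0.005  0.009]
-0.06 0.2 shift [-0.0026  0.0142 -0.014 ]
-0.06 0.057 shift [-0.002   0.0206  0.1289]
-0.03 0.057 shift [-0.0022  0.0506  0.1276]
```

View pics/z8.png

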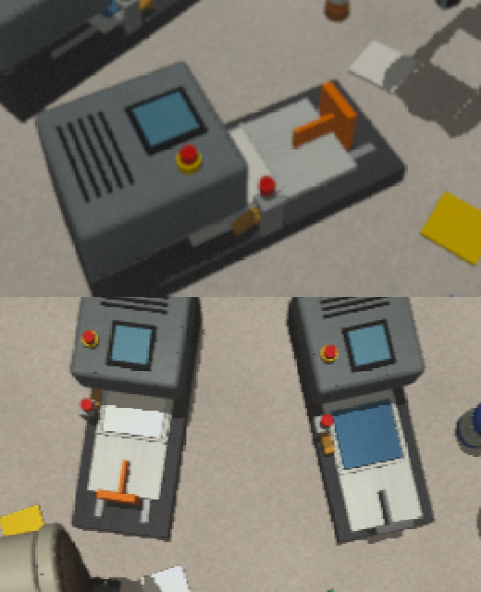

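The shuttle is caught at about 44 mm with the pin down, and the tile looks to be in its seat. I'll check the tile's height and edge, then hand in.

```bash
python3 tr.py 9; python3 - <<'E'
from h import *
a=np.deg2rad(-9.45);u=np.array([np.cos(a),np.sin(a),0]);n=np.array([-u[1],u[0],0]);F=np.array([.496,.18,.07])
p,d=camera('top');W=cloud(calibration('top'),d);D=W-F;al=D@u-.044;la=D@n
for x in np.arange(.08,.16,.006):
    k=(abs(al-x)<.003)&(abs(la)<.035)&(d>0)
    if k.sum(): print(x.round(3),k.sum(),'z',np.median(W[k][:,2]).round(4),'bright',p[k].mean().round(0), 'L/R z',np.median(W[k&(la>.015)][:,2]).round(4),np.median(W[k&(la<-.015)][:,2]).round(4))
print(get_obs()['dq'].round(4))
E
```

```text
scene plate top along med 0.0527 0.0442 0.0577 n 152 lat -0.027 0.029
pin knob top z 0.101 n 60
top plate top along med 0.0487 0.0431 0.0551 n 92 lat -0.03 0.025
pin knob top z 0.1032 n 29
0.08 59 z 0.0421 bright 199.0 L/R z 0.0424 0.0411
0.086 49 z 0.0419 bright 199.0 L/R z 0.0411 0.0414
0.092 54 z 0.0417 bright 198.0 L/R z 0.0409 0.0417
0.098 60 z 0.0437 bright 172.0 L/R z 0.0439 0.0429
0.104 56 z 0.0489 bright 181.0 L/R z 0.0492 0.0487
0.11 55 z 0.05 bright 219.0 L/R z 0.0496 0.0501
0.116 54 z 0.0506 bright 219.0 L/R z 0.0509 0.0513
0.122 52 z 0.0499 bright 218.0 L/R z 0.0499 0.0501
0.128 54 z 0.0498 bright 218.0 L/R z 0.0496 0.0494
0.134 56 z 0.0503 bright 218.0 L/R z 0.0512 0.0503
0.14 49 z 0.0495 bright 200.0 L/R z 0.0501 0.05
0.146 55 z 0.0501 bright 106.0 L/R z 0.0505 0.05
0.152 143 z 0.114 bright 67.0 L/R z 0.1192 0.1094
0.158 190 z 0.1458 bright 80.0 L/R z 0.1324 0.1421
[-0.0014  0.0086  0.0068  0.0007  0.0008  0.    ]
```

The tile top is flat at 50 mm (42 + 8) and its front edge is about 0.105 behind the plate, as it should be. It is seated.

```bash
python3 - <<'E'
from h import *
print(job.close_job(), get_obs()['clock'])
E
```

```text
the job is handed in; nothing more can be done
the job is handed in; nothing more can be done
```

I pushed the orange shuttle in with the closed fingertips until it rested on its back stop, then let it go. It sprang back, caught on the pin at mid position, and I handed the job in after about 8 s.

- **Push:** the last few millimetres were done at roughly 12 mm/s. On the stop the plate measured about 85 mm of travel in the camera images, and it stopped advancing while the push force rose to about 15 N.
- **Force peak:** there was one brief reading of about 26 N sideways and 20 N upward. It came at about 33 mm of travel, probably as the brass ramp lifted the pin. It dropped back to about 5 N, well below the limits.
- **Release:** the two cameras put the shuttle at about 44 mm, the same in two successive looks, with the pin down (knob top at about 0.101–0.103 m).
- **Tile:** the part of the white tile that shows outside the press head lies flat, with its top 50 mm above the table and its front edge where the seat puts it. The rest of it is hidden under the press head.
- **Surroundings:** the fingers were clear of everything, with forces near zero. The last pictures show the grey shuttle still at home. I saw nothing else moved, but did not measure the loose things one by one.

No check failed or disagreed. The two cameras differed by about 1 mm on the shuttle and 2 mm on the pin, about the size of the calibration error.

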